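# Unlatch the sample chamber and hold its spring gate wide open

### The arm

A 7-joint arm with a two-finger parallel gripper is mounted at the origin on a cart in front of the work surface, level with it; the furniture and walls round the work are solid. World frame = base frame: x ahead of the robot, y to its left, z up, the work surface at z = 0. Lengths are in m, angles in rad, forces in N, time in s.
With the tool pointing down it reaches from about 0.4 to 0.875 m from the base axis. Payload 19.3 kg.
Tool frame: the origin (TCP) lies where the fingers leave the gripper's body, on its centre line; the fingertips stand manip.tcp_to_tips ahead of it and the grasp point (between the pads) lies 54 mm ahead of it (manip.tcp_to_tips is the distance from the TCP to the fingertips, in m); z points along the fingers, x is the direction in which the jaws open and shut, and the axes are right-handed (so a half turn about z gives the same grasp; the last joint's range is limited). The gripper opens to 85 mm and grips with 20 to 120 N. Pads are 22 mm wide; open, the fingers measure 114 mm over their backs; the gripper's body (76 mm by 85 mm) begins 54 mm behind the grasp point. The pads swing forward as they close: fully open they stand 13 mm farther back than shut.
Start: joints at [-1.284, 0.521, -0.036, 1.599, 0.021, 1.021, -0.113], TCP at [0.218, 0.586, 0.304] pointing down, gripper open.
Joint ranges: [-2.91, 2.91], [-0.3, 2.13], [-1.5, 1.42], [0.17, 2.43], [-1.26, 4.41], [0.16, 1.93], [-2.52, 2.52]. Speed limits (rad/s): [1.89, 1.89, 2.39, 2.39, 3.01, 3.01, 3.01].

### API

Orientations are given as a rotation vector (axis times angle).
In Python, from bench import read_state, vision, manip gives the robot as it stands. The module is installed in compiled form; this text tells all that it offers.
- The arm moves only by the shell command python3 -m pendant 'ROWS' [OPENING]. ROWS is JSON, a list of rows, each an object with "travel": the shift along the tool's x, y, z in units of 40 cm (1.0 is 40 cm), a list of three; "roll": the turn about the tool's z in units of 120 degrees (1.0 is 120 degrees). In form: [{"travel": [x, y, z], "roll": roll}, ...]. A call has 1 to 12 rows; each row is the pose to reach, as a shift and turn from the pose commanded when the call began, along the tool's axes at that moment; what a row does not reach only later rows make up. A row lasts 1/8 s, in which the tool goes at most 62.5 mm and 10.7 degrees, less where a joint would pass 70% of its speed; a pose out of reach is approached as far as the arm can. A call with a number of a shift or a turn outside -1 to 1 is refused whole. A call with a gripper value outside its range is refused whole. OPENING is the gripper's target within -1 to 1 (fully open at 1, half-way at 0, shut at -1), set as the call begins (- or left out, the last holds). The fingers move at their own pace and stop on an object; the grip force is fixed at half the most. Time passes only in rows, so rows that repeat a pose let the fingers close. It gives the time, the measured TCP pose, the force and the opening at its end, in the units of the state.
- read_state(): the state, without advancing time (a new reading comes with each control period).
- vision.get_image(name): name is "scene" or "top" or "wrist"; returns the picture (400x640x3 uint8, red, green, blue); there is no depth.
- vision.get_calibration(name): a dict with "K" (3x3 intrinsics, pixels), "R" (3x3) and "t" (3): a world point X has camera coordinates R X + t. Camera axes: x right, y down, z forward; pixel columns grow to the right and rows downward; lengths in m; the calibration is good to about 2 mm. A picture is of the moment at which its call begins: read the wrist's pose just before it. get_calibration takes no time and is no camera call; for the wrist camera it gives the pose at the moment of the call.
- manip.finish_job(): hands the job in, once; it reports no verdict.
The state is a dict: "t": time; "qpos": joint angles; "joint_vel": joint speeds; "effort": joint torques, N m; "position": TCP position; "eef_rot": TCP orientation; "wrist_force": force on the tool from outside, world axes, zero at the start; "moment": the same for the moment, N m; "finger_gap": finger opening in m.
Only numpy, scipy, OpenCV 4.12 (cv2) and the standard library are available. Lean on these libraries where they do the work, as an engineer would, in place of code of your own. Each camera call takes 0.05 s, during which the arm holds its last target. There are 200 camera calls.

### The job

Open the small sample chamber so that a colleague can reach the vials in it: turn the selector on its top to the stop marked with the raised bar, then squeeze the catch farther from the gate's hinge until its slide is fully back, and after it squeeze the catch nearer the hinge in the same way. Then take the gate by its upright handle, swing it past its detent and finish with the gripper still on the handle, holding the gate wide open at roughly 80 degrees, because it falls back when let go. Leave the ferrule box, the timer and the amber bottle where they stand.

Things in the scene. Friction and masses are not known exactly. Their poses are not given: they have to be found in the camera images.
- chamber: Fixed low box, white top, clear sides, 130 deep x 270 wide x 100 mm high, left of the robot's middle, turned about z. Origin on the worktop below the middle of its top plate's front edge; x from the open front (robot side) to the back, y left along the front. On top: catches a, b at x = 20 mm, selector behind them; between the catches the gate's steel keeper (y = 8 to 47 mm, up to z = 119 mm).
- selector_grip (a point): On the vertical axis of the selector (chamber x = 65, y = 27.5 mm), 140 mm above the worktop. The selector is a black grip bar 44 long x 14 wide mm standing z = 113 to 153 mm over a 44 mm round skirt. The bar's end with the white line points, in the chamber's xy plane, at angle (pi/2 + 0.9 - joint value) from the chamber's x axis, and the bar's length lies along that direction.
- selector (a joint): Angle of the selector (rad), growing clockwise seen from above. Four click stops at 0, 0.6, 1.2 and 1.8; the third, 1.2, is marked with a raised black bar on the top plate left of the selector, the others with dots. It starts anywhere from 0 to 0.75; sprung detents between the stops take 0.1 to 0.2 N m to pass, and by their friction it can also stay where it is left between stops.
- catch_a_mid (a point): Catch a, farther from the hinge (chamber y = +85 mm): point half-way between its two upright tabs when locked, 140 mm above the worktop. Each tab is 16 (chamber x) x 8 (chamber y) mm, top at z = 155 mm; locked, they measure 46 mm over their outer faces along chamber y. The left tab is a fixed plain post, the right one a ribbed slide whose bolt (top at z = 112 mm) locks the gate.
- catch_a (a joint): Travel of the slide of catch a (m) toward its post: 0 locked, 0.014 fully back (the tabs then measure 32 mm over their outer faces). It takes about 4 N and stays where it is left.
- post_a: Fixed post of catch a, origin at its foot on the top plate, 100 mm above the worktop.
- catch_b_mid (a point): Catch b, nearer the hinge (chamber y = -30 mm): the same as catch a but mirrored, so its fixed post is on the right and its ribbed slide on the left; point half-way between the tabs when locked, 140 mm above the worktop.
- catch_b (a joint): Travel of the slide of catch b (m) toward its post: 0 locked, 0.014 fully back; behaves as catch a.
- post_b: Fixed post of catch b, origin at its foot on the top plate, 100 mm above the worktop.
- gate_handle (a point): Grip point on the gate's handle, an upright black round post 16 mm in diameter that stands free from z = 95 to 156 mm, in front of the gate; the point is on its axis 140 mm above the worktop and moves with the gate. The gate is a clear panel in an aluminium frame, 175 mm long, z = 15 to 94 mm.
- gate_hinge (a point): Point on the gate's vertical hinge axis, 140 mm above the worktop, at the right end of the front; the handle is 130 mm from it.
- gate (a joint): Angle of the gate (rad): 0 closed, grows as its left end swings out toward the robot, counter-clockwise seen from above; stop at 1.6. A spring closes it (about 1 N at the handle near 0, 4.5 N at 1.4). With both catches back it opens, and clicks over a detent between 0.7 and 1.05 (at most 15 N at the handle); let go beyond it, it falls back onto the detent at about 1.0.
- ferrule_box: Small parts box with a red lid, 55 x 78 x 23 mm, loose on the worktop, origin at its underside; leave it alone.
- timer: White desk timer 58 x 68 x 18 mm, loose, origin at its underside; leave it alone.
- amber_bottle: Brown bottle with a white cap, 63 mm across, 126 mm high, loose, origin at its underside; leave it alone.

How it is judged:
By the outcome, as a careful person would: the job done as asked, in the order asked, and still so for the second after the job is handed in, while the arm keeps its last pose, push and grip.
It also fails if it takes over 58 s, if anything falls off the work surface, if the arm or the gripper's body presses on something with over 40 N, if the wrist force passes 120 N, or if a joint passes its speed limit or range.

## Working session

There is one attempt and no reset: what is moved stays moved. The work goes in short steps, Python scripts to look and compute and a shell command to move; the robot and the scene stay as the last step left them, time stands still between calls to the robot, and variables do not carry over. Pictures are saved under pics/ and viewed, about 8 in all and at most 12, crops included, and the job is handed in when it is done.

```bash
mkdir -p pics; python3 - <<'E'
from bench import read_state, vision, manip
import cv2
s=read_state();print({k:s[k] for k in('t','position','eef_rot','finger_gap','wrist_force')},manip.tcp_to_tips)
for n in('scene','top'):
    c=vision.get_calibration(n);print(n,c)
    cv2.imwrite(f'pics/{n}0.png',vision.get_image(n)[:,:,::-1])
E
```

```text
{'t': 0.0, 'position': array([0.21825712, 0.58537092, 0.30330806]), 'eef_rot': array([ 2.57978949e+00,  1.79154252e+00, -1.43137471e-03]), 'finger_gap': 0.0855069888439, 'wrist_force': array([-0.45778474, -0.06954807, -0.44106959])} 0.0726
scene {'K': array([[495.94197051,   0.        , 325.60318243],
       [  0.        , 495.94197051, 209.08926164],
       [  0.        ,   0.        ,   1.        ]]), 'R': array([[-0.59077457, -0.80679219,  0.00847117],
       [-0.57787264,  0.41577416, -0.70227848],
       [ 0.5630707 , -0.41978352, -0.71185194]]), 't': array([0.50617227, 0.28685954, 1.2513146 ])}
top {'K': array([[478.23286859,   0.        , 309.76918222],
       [  0.        , 478.23286859, 200.9683826 ],
       [  0.        ,   0.        ,   1.        ]]), 'R': array([[ 0.08975842, -0.99595197,  0.00480533],
       [-0.96893273, -0.08843776, -0.23097212],
       [ 0.23046211,  0.01607565, -0.9729485 ]]), 't': array([0.20074602, 0.57192213, 1.25258287])}
```

View pics/top0.png

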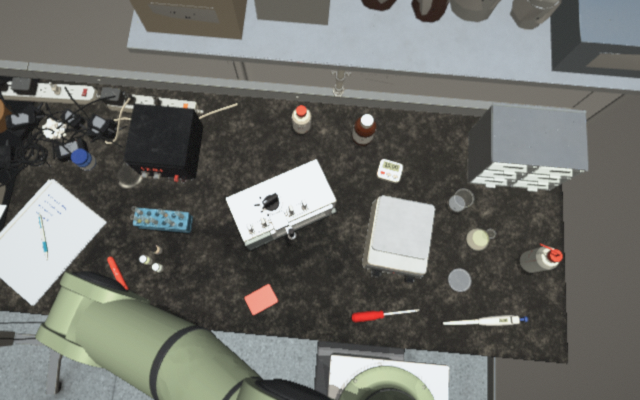

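View pics/scene0.png

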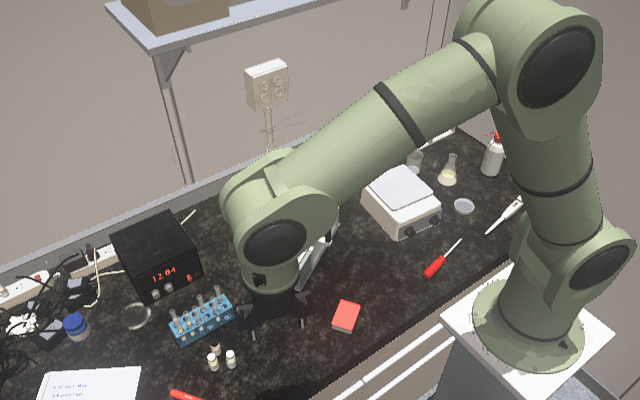

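The top view shows the chamber at about (282,203), with the red box at (261,299), the timer at (390,170) and the amber bottle at (365,128). The arm hides the chamber in the scene view. I'll enlarge the chamber.

```bash
python3 - <<'E'
import cv2
i=cv2.imread('pics/top0.png')[150:250,215:345]
cv2.imwrite('pics/top0c.png',cv2.resize(i,None,fx=6,fy=6,interpolation=cv2.INTER_CUBIC))
E
```

```text
(no output)
```

View pics/top0c.png

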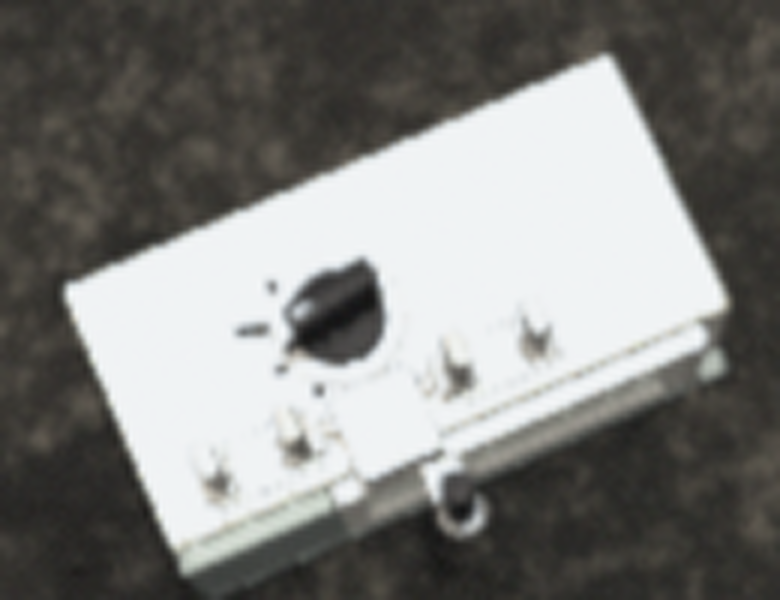

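Chamber plate corners in the crop: back-left (65,288), back-right (610,55), front-right (728,305), front-left (180,548). The selector bar runs from about (300,330), the white end, to (370,272). The handle top is at about (462,482).

```bash
cat > h.py <<'E'
import numpy as np, cv2
from bench import read_state, vision, manip
from scipy.optimize import least_squares
from scipy.spatial.transform import Rotation as Rn
def ray(c,uv,z):
    d=c['R'].T@np.linalg.inv(c['K'])@[uv[0],uv[1],1]; o=-c['R'].T@c['t']
    return o+d*(z-o[2])/d[2]
def proj(c,X):
    p=(c['K']@(c['R']@np.atleast_2d(X).T+c['t'][:,None])).T; return p[:,:2]/p[:,2:]
def W(P,x,y,z):
    c,s=np.cos(P[2]),np.sin(P[2]); return np.array([P[0]+c*x-s*y,P[1]+s*x+c*y,z])
def fit(c,L,uv,p0):
    f=lambda P:(proj(c,[W(P,*l) for l in L])-uv).ravel()
    r=least_squares(f,p0); return r.x,np.abs(r.fun).max()
def togo(target,axis_deg):
    """target grasp point world, wanted world heading of tool x (mod 180): shift in tool axes/0.4, roll/120"""
    s=read_state(); R=Rn.from_rotvec(s['eef_rot']).as_matrix()
    h=np.degrees(np.arctan2(R[1,0],R[0,0])); d=(axis_deg-h+90)%180-90
    tcp=np.array(target)+[0,0,.054]
    print('travel',np.round(R.T@(tcp-s['position'])/.4,3),'roll',round(-d/120,4),'heading',round(h,2),'pos',s['position'].round(4),'rotz',R[:,2].round(3),'gap',round(s['finger_gap'],4),'F',s['wrist_force'].round(1),'t',s['t'])
E
python3 - <<'E'
from h import *
c=vision.get_calibration('top')
px=lambda x,y:np.array([215+(x+.5)/6-.5,150+(y+.5)/6-.5])
L=[(.13,.135,.1),(.13,-.135,.1),(0,-.135,.1),(0,.135,.1)]
uv=np.array([px(65,288),px(610,55),px(728,305),px(180,548)])
P,e=fit(c,L,uv,[.6,.3,-.3]);print(P,np.degrees(P[2]),e)
np.save('P.npy',P)
for n,l in dict(sel=(.065,.0275,.153),a=(.02,.085,.155),b=(.02,-.03,.155)).items():print(n,W(P,*l).round(4),((proj(c,W(P,*l))-[215,150])*6).round(0))
a,b=ray(c,px(300,330),.15),ray(c,px(370,272),.15)
print('q',np.pi/2+.9-(np.arctan2(*(a-b)[1::-1])-P[2]), ray(c,px(462,482),.156))
togo(W(P,.065,.0275,.22),0)
print('joints',read_state()['qpos'].round(2))
E
```

```text
[0.48544487 0.29667724 0.5156891 ] 29.546809235301502 0.7915040521213825
sel [0.5284 0.3527 0.153 ] [[330. 290.]]
a [0.4609 0.3805 0.155 ] [[247. 438.]]
b [0.5176 0.2804 0.155 ] [[495. 329.]]
q 0.6111636685635591 [0.45112576 0.28914926 0.156     ]
travel [-0.274  0.93   0.074] roll 0.5796 heading 69.56 pos [0.2183 0.5854 0.3034] rotz [-0.    -0.001 -1.   ] gap 0.0852 F [-0.5  0.9 -0.5] t 0.1
joints [-1.28  0.52 -0.04  1.6   0.02  1.02 -0.11]
```

```bash
python3 -m pendant '[{"travel":[-0.274,0.93,0.0],"roll":0.196},{"travel":[-0.274,0.93,0.0],"roll":0.196},{"travel":[-0.274,0.93,0.0],"roll":0.196},{"travel":[-0.274,0.93,0.0],"roll":0.196},{"travel":[-0.274,0.93,0.0],"roll":0.196},{"travel":[-0.274,0.93,0.0],"roll":0.196},{"travel":[-0.274,0.93,0.0],"roll":0.196},{"travel":[-0.274,0.93,0.0],"roll":0.196},{"travel":[-0.274,0.93,0.0],"roll":0.196},{"travel":[-0.274,0.93,0.0],"roll":0.196},{"travel":[-0.274,0.93,0.0],"roll":0.196}]' 0
python3 - <<'E'
from h import *
P=np.load('P.npy')
c=vision.get_calibration('wrist');i=vision.get_image('wrist')
np.savez('w1.npz',**c);cv2.imwrite('pics/w1.png',cv2.resize(i[:,:,::-1],None,fx=1.25,fy=1.25))
togo(W(P,.065,.0275,.145),46)
print('joints',read_state()['qpos'].round(2))
for l in [(.13,.135,.1),(.13,-.135,.1),(0,-.135,.1),(0,.135,.1),(.065,.0275,.153),(.02,.085,.155),(.02,-.03,.155)]:print(l,(proj(c,W(P,*l))*1.25).round(0))
E
```

```text
t: 1.48
position: [0.528, 0.3537, 0.304]
eef_rot: [-2.891, -1.23, 0.0]
wrist_force: [-0.1, 0.5, -0.4]
finger_gap: 0.0429
travel [-0.001  0.002  0.262] roll 0.0007 heading 46.09 pos [0.5281 0.3535 0.304 ] rotz [-0.  0. -1.] gap 0.0428 F [ 0.4 -0.4  0.2] t 1.525
joints [-0.76  0.54  0.12  1.58 -0.07  1.03  0.18]
(0.13, 0.135, 0.1) [[556.  97.]]
(0.13, -0.135, 0.1) [[421. 452.]]
(0, -0.135, 0.1) [[254. 411.]]
(0, 0.135, 0.1) [[344.  28.]]
(0.065, 0.0275, 0.153) [[400. 261.]]
(0.02, 0.085, 0.155) [[344. 129.]]
(0.02, -0.03, 0.155) [[293. 333.]]
```

View pics/w1.png

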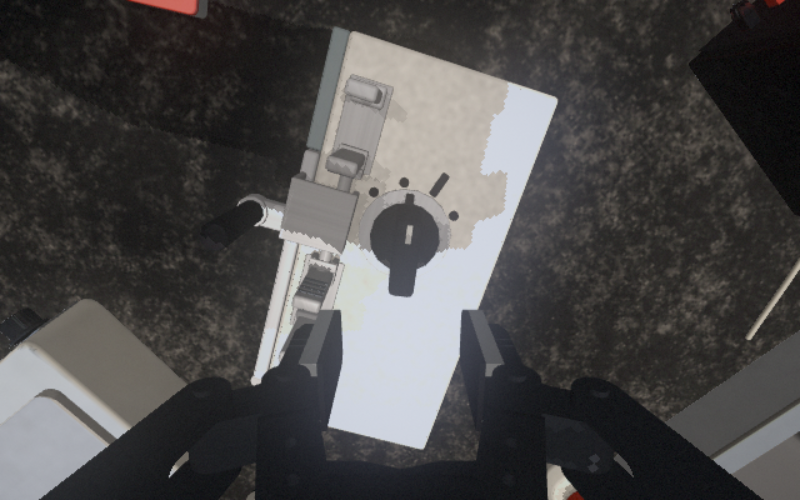

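The wrist view matches the fit: back-left corner (557,98), front-left (350,31), back-right (423,449). The selector bar runs from the pointed end (409,196) to (402,297), centred near (402,255), and points at the second dot. I'll refine the fit with both views.

```bash
python3 - <<'E'
from h import *
P0=np.load('P.npy');c=dict(np.load('w1.npz'));ct=vision.get_calibration('top')
px=lambda x,y:np.array([215+(x+.5)/6-.5,150+(y+.5)/6-.5])
L=[(.13,.135,.1),(.13,-.135,.1),(0,-.135,.1),(0,.135,.1)];uv=np.array([px(65,288),px(610,55),px(728,305),px(180,548)])
Lw=[(.13,.135,.1),(0,.135,.1),(.13,-.135,.1)];uw=np.array([[557,98],[350,31],[423,449]])/1.25
f=lambda P:np.r_[3*(proj(ct,[W(P,*l) for l in L])-uv).ravel(),(proj(c,[W(P,*l) for l in Lw])-uw).ravel()]
r=least_squares(f,P0);P=r.x;print(P,np.degrees(P[2]),r.fun.round(1))
r=least_squares(lambda P:f(P)[8:],P0);print('wrist only',r.x,r.fun.round(1))
np.save('P.npy',P)
for q in(.5,.6,.7):
    t=np.pi/2+.9-q
    print(q,[(proj(c,W(P,.065+k*.022*np.cos(t),.0275+k*.022*np.sin(t),.153))*1.25).round(0) for k in(1,-1)])
print('dot ring',(proj(c,W(P,.065,.0275,.153))*1.25).round(0))
th=np.degrees(P[2]+np.pi/2+.9-.6)-90; print(th); togo(W(P,.065,.0275,.145),th)
print('handle',proj(c,[.451,.289,.156])*1.25)
E
```

```text
[0.48629424 0.29723323 0.51357565] 29.425717164953227 [-1.  -1.2  0.7 -2.2  1.8 -1.2 -3.   0.1  0.9 -0.2 -3.1 -2.1 -1.3  2.6]
wrist only [0.48733143 0.29762104 0.514957  ] [ 2.   0.1 -2.  -1.5  0.   2.9]
0.5 [array([[397., 222.]]), array([[406., 299.]])]
0.6 [array([[401., 221.]]), array([[402., 299.]])]
0.7 [array([[405., 222.]]), array([[398., 299.]])]
dot ring [[401. 261.]]
46.6144510188779
travel [0.001 0.003 0.262] roll -0.0044 heading 46.09 pos [0.5281 0.3535 0.304 ] rotz [-0.  0. -1.] gap 0.0428 F [ 0.4 -0.4  0.2] t 1.525
handle [[208.29485996 241.35618685]]
```

```bash
python3 -m pendant '[{"travel":[0.001,0.003,0.13],"roll":-0.004},{"travel":[0.001,0.003,0.22],"roll":-0.004},{"travel":[0.001,0.003,0.262],"roll":-0.004},{"travel":[0.001,0.003,0.262],"roll":-0.004}]' 0
python3 -m pendant '[{"travel":[0,0,0],"roll":0},{"travel":[0,0,0],"roll":0},{"travel":[0,0,0],"roll":0},{"travel":[0,0,0],"roll":0},{"travel":[0,0,0],"roll":0}]' -1
python3 - <<'E'
from h import *
P=np.load('P.npy');togo(W(P,.065,.0275,.145),np.degrees(P[2]+.9-1.2)); print(read_state()['moment'])
E
```

```text
t: 2.02
position: [0.5296, 0.3525, 0.1988]
eef_rot: [2.886, 1.241, -0.002]
wrist_force: [0.1, 0.1, 0.3]
finger_gap: 0.0429
t: 2.65
position: [0.5304, 0.3537, 0.2009]
eef_rot: [-2.885, -1.241, -0.006]
wrist_force: [1.3, 5.1, 5.8]
finger_gap: 0.0128
travel [-0.003 -0.001  0.005] roll 0.2859 heading 46.54 pos [0.5304 0.3537 0.2009] rotz [ 0.003  0.003 -1.   ] gap 0.0128 F [1.3 5.1 5.8] t 2.65
[ 0.9263719  -0.29201814 -0.05888823]
```

```bash
python3 -m pendant '[{"travel":[0,0,0],"roll":0.07},{"travel":[0,0,0],"roll":0.14},{"travel":[0,0,0],"roll":0.21},{"travel":[0,0,0],"roll":0.287},{"travel":[0,0,0],"roll":0.287},{"travel":[0,0,0],"roll":0.287}]' -
python3 - <<'E'
from h import *
P=np.load('P.npy');togo(W(P,.065,.0275,.145),np.degrees(P[2]+.9-1.2)); print(read_state()['moment'])
E
python3 -m pendant '[{"travel":[0,0,0],"roll":0},{"travel":[0,0,0],"roll":0},{"travel":[0,0,-0.1],"roll":0},{"travel":[0,0,-0.25],"roll":0},{"travel":[0,0,-0.25],"roll":0},{"travel":[0,0,-0.25],"roll":0}]' 0.1
python3 - <<'E'
from h import *
P=np.load('P.npy')
c=vision.get_calibration('wrist');i=vision.get_image('wrist')
np.savez('w2.npz',**c);cv2.imwrite('pics/w2.png',cv2.resize(i[:,:,::-1],None,fx=1.25,fy=1.25))
for q in(.6,1.1,1.2,1.3):
    t=np.pi/2+.9-q
    print(q,[(proj(c,W(P,.065+k*.022*np.cos(t),.0275+k*.022*np.sin(t),.153))*1.25).round(0) for k in(1,-1)])
    print((proj(c,W(P,.065+.03*np.cos(t),.0275+.03*np.sin(t),.1))*1.25).round(0))
for l in [(.02,.066,.155),(.02,.104,.155),(.02,-.049,.155),(.02,-.011,.155)]:print(l,(proj(c,W(P,*l))*1.25).round(0))
togo(W(P,.02,.085,.148),np.degrees(P[2])+90);print(read_state()['qpos'].round(2))
E
```

```text
t: 3.4
position: [0.5299, 0.3535, 0.2009]
eef_rot: [-3.122, -0.331, -0.003]
wrist_force: [-2.6, 3.3, 11.0]
finger_gap: 0.0131
travel [-0.001  0.001  0.005] roll -0.0011 heading 12.11 pos [0.5299 0.3535 0.2009] rotz [ 0.001  0.002 -1.   ] gap 0.0131 F [-2.6  3.3 11. ] t 3.4
[ 0.3889208   0.78635409 -0.01680333]
t: 4.15
position: [0.5296, 0.3523, 0.299]
eef_rot: [-3.124, -0.33, 0.0]
wrist_force: [-0.4, -0.2, -1.3]
finger_gap: 0.0471
0.6 [array([[375., 227.]]), array([[423., 293.]])]
[[373. 195.]]
1.1 [array([[395., 220.]]), array([[404., 299.]])]
[[395. 187.]]
1.2 [array([[400., 220.]]), array([[400., 299.]])]
[[400. 187.]]
1.3 [array([[404., 220.]]), array([[396., 299.]])]
[[405. 187.]]
(0.02, 0.066, 0.155) [[292. 218.]]
(0.02, 0.104, 0.155) [[262. 144.]]
(0.02, -0.049, 0.155) [[365. 403.]]
(0.02, -0.011, 0.155) [[343. 348.]]
travel [-0.149 -0.106  0.241] roll 0.6054 heading 12.08 pos [0.5294 0.3523 0.2983] rotz [-0.001 -0.001 -1.   ] gap 0.047 F [-0.9  0.3  0.6] t 4.2
[-0.88  0.56  0.3   1.59 -0.19  1.02 -0.31]
```

View pics/w2.png

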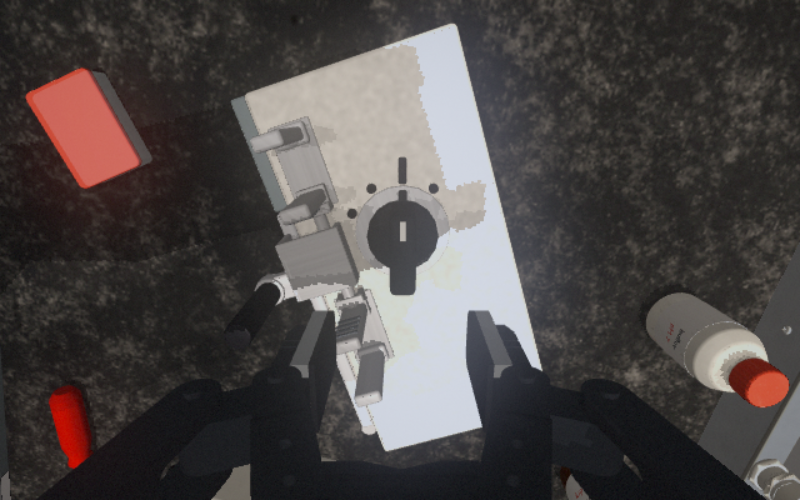

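The third picture of the selector shows its bar and white line (403,232) in line with the raised bar (402,170). Catch a's tabs are at (275,140) and (303,205). Next is catch a.

```bash
python3 - <<'E'
from h import *
P=np.load('P.npy');togo(W(P,.02,.0915,.146),np.degrees(P[2])+90)
E
```

```text
travel [-0.154 -0.121  0.246] roll 0.6054 heading 12.08 pos [0.5294 0.3523 0.2983] rotz [-0.001 -0.001 -1.   ] gap 0.047 F [-0.9  0.3  0.6] t 4.2
```

```bash
python3 -m pendant '[{"travel":[-0.154,-0.121,0.1],"roll":0.605},{"travel":[-0.154,-0.121,0.1],"roll":0.605},{"travel":[-0.154,-0.121,0.1],"roll":0.605},{"travel":[-0.154,-0.121,0.1],"roll":0.605},{"travel":[-0.154,-0.121,0.1],"roll":0.605},{"travel":[-0.154,-0.121,0.1],"roll":0.605},{"travel":[-0.154,-0.121,0.1],"roll":0.605},{"travel":[-0.154,-0.121,0.1],"roll":0.605},{"travel":[-0.154,-0.121,0.1],"roll":0.605}]' 1
python3 - <<'E'
from h import *
P=np.load('P.npy')
c=vision.get_calibration('wrist');i=vision.get_image('wrist')
np.savez('w3.npz',**c);cv2.imwrite('pics/w3.png',cv2.resize(i[:,:,::-1],None,fx=1.25,fy=1.25))
for y in (.062,.108):
  for x in (.012,.028):print(x,y,(proj(c,W(P,x,y,.155))*1.25).round(0))
togo(W(P,.02,.0915,.146),np.degrees(P[2])+90);print(read_state()['qpos'].round(2))
E
```

```text
t: 5.32
position: [0.4592, 0.3868, 0.2585]
eef_rot: [2.715, -1.578, -0.0]
wrist_force: [0.1, -0.3, -0.7]
finger_gap: 0.0855
0.012 0.062 [[466. 314.]]
0.028 0.062 [[468. 280.]]
0.012 0.108 [[361. 314.]]
0.028 0.108 [[360. 280.]]
travel [-0.001  0.001  0.147] roll 0.0017 heading -60.37 pos [0.4593 0.3867 0.2587] rotz [-0.    -0.001 -1.   ] gap 0.0853 F [0.3 0.4 0.6] t 5.375
[-1.21  0.61  0.62  1.73 -0.43  0.93 -1.47]
```

View pics/w3.png

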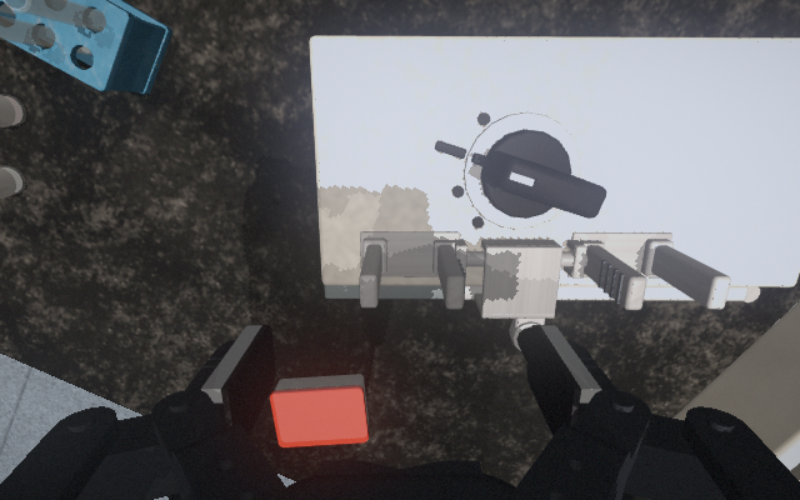

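Tabs of catch a: tops at (369,305) left and (453,305) right, about 2 mm further back than predicted, which is inside the jaws' tolerance. Descend and squeeze.

```bash
python3 -m pendant '[{"travel":[-0.002,-0.004,0.08],"roll":0.002},{"travel":[-0.002,-0.004,0.13],"roll":0.002},{"travel":[-0.002,-0.004,0.147],"roll":0.002},{"travel":[-0.002,-0.004,0.147],"roll":0.002}]' 1
python3 -m pendant '[{"travel":[0,0,0],"roll":0},{"travel":[0,0,0],"roll":0},{"travel":[0,0,0],"roll":0},{"travel":[0,0,0],"roll":0},{"travel":[0,0,0],"roll":0},{"travel":[0,0,0],"roll":0},{"travel":[0,0,0],"roll":0}]' -0.5
python3 - <<'E'
from h import *
P=np.load('P.npy');togo(W(P,.022,.092,.146),np.degrees(P[2])+90)
E
```

```text
t: 5.88
position: [0.4605, 0.3882, 0.2004]
eef_rot: [2.71, -1.589, 0.0]
wrist_force: [0.3, -0.4, -1.0]
finger_gap: 0.0854
t: 6.75
position: [0.4597, 0.3903, 0.2016]
eef_rot: [-2.709, 1.585, 0.003]
wrist_force: [-9.5, 6.3, 20.1]
finger_gap: 0.0287
travel [0.005 0.001 0.004] roll -0.0007 heading -60.66 pos [0.4597 0.3903 0.2016] rotz [-0.     0.003 -1.   ] gap 0.0287 F [-9.5  6.3 20.1] t 6.75
```

```bash
python3 -m pendant '[{"travel":[0,0,0],"roll":0},{"travel":[0,0,0],"roll":0},{"travel":[0,0,0],"roll":0},{"travel":[0,0,0],"roll":0},{"travel":[0,0,-0.13],"roll":0},{"travel":[0,0,-0.14],"roll":0},{"travel":[0.12,0,-0.14],"roll":0},{"travel":[0.25,0,-0.14],"roll":0},{"travel":[0.32,0,-0.14],"roll":0},{"travel":[0.32,0,-0.14],"roll":0},{"travel":[0.32,0,-0.14],"roll":0}]' 1
python3 - <<'E'
from h import *
P=np.load('P.npy')
c=vision.get_calibration('wrist');i=vision.get_image('wrist')
np.savez('w4.npz',**c);cv2.imwrite('pics/w4.png',cv2.resize(i[:,:,::-1],None,fx=1.25,fy=1.25))
for y in (.108,.076,.062,-.007,-.053):
  for x in (.012,.028):print(x,y,(proj(c,W(P,x,y,.155))*1.25).round(0))
togo(W(P,.022,-.036,.146),np.degrees(P[2])+90);print(read_state()['qpos'].round(2))
E
```

```text
t: 8.12
position: [0.5225, 0.2773, 0.2559]
eef_rot: [2.71, -1.588, -0.001]
wrist_force: [0.1, 0.7, 0.0]
finger_gap: 0.0854
0.012 0.108 [[ 69. 321.]]
0.028 0.108 [[ 60. 286.]]
0.012 0.076 [[142. 320.]]
0.028 0.076 [[136. 286.]]
0.012 0.062 [[175. 320.]]
0.028 0.062 [[169. 286.]]
0.012 -0.007 [[334. 320.]]
0.028 -0.007 [[333. 286.]]
0.012 -0.053 [[441. 320.]]
0.028 -0.053 [[442. 285.]]
travel [ 0.003 -0.001  0.14 ] roll -0.001 heading -60.69 pos [0.5224 0.2777 0.256 ] rotz [-0.001  0.    -1.   ] gap 0.0852 F [ 0.3  0.5 -0.1] t 8.175
[-1.    0.6   0.61  1.76 -0.43  0.91 -1.27]
```

View pics/w4.png

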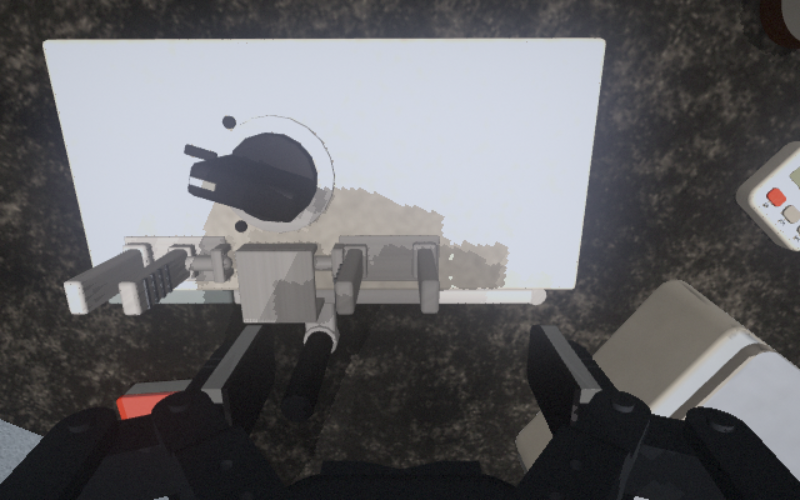

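Catch a is fully back: its tabs' outer faces are at columns 66 and 143, against 69 and 142 predicted for full travel. Catch b's tabs are at (348,312) and (430,312), and the handle top is at (298,405). Now squeeze catch b.

```bash
python3 -m pendant '[{"travel":[0.003,-0.001,0.08],"roll":0},{"travel":[0.003,-0.001,0.13],"roll":0},{"travel":[0.003,-0.001,0.14],"roll":0},{"travel":[0.003,-0.001,0.14],"roll":0}]' 1
python3 -m pendant '[{"travel":[0,0,0],"roll":0},{"travel":[0,0,0],"roll":0},{"travel":[0,0,0],"roll":0},{"travel":[0,0,0],"roll":0},{"travel":[0,0,0],"roll":0},{"travel":[0,0,0],"roll":0},{"travel":[0,0,0],"roll":0}]' -0.5
python3 - <<'E'
from h import *
P=np.load('P.npy');togo(W(P,.022,-.036,.146),np.degrees(P[2])+90)
c=dict(np.load('w4.npz'))
print('handle',ray(c,np.array([298,404])/1.25,.156))
E
```

```text
t: 8.68
position: [0.5237, 0.2763, 0.2006]
eef_rot: [-2.711, 1.588, -0.0]
wrist_force: [1.1, 0.5, 1.8]
finger_gap: 0.0854
t: 9.55
position: [0.5238, 0.2764, 0.2011]
eef_rot: [-2.709, 1.588, 0.001]
wrist_force: [-3.4, 3.2, 13.1]
finger_gap: 0.0289
travel [-0.001  0.001  0.003] roll -0.0015 heading -60.76 pos [0.5238 0.2764 0.2011] rotz [ 0.     0.002 -1.   ] gap 0.0289 F [-3.4  3.2 13.1] t 9.55
handle [0.45435483 0.29251535 0.156     ]
```

```bash
python3 -m pendant '[{"travel":[0,0,0],"roll":0},{"travel":[0,0,0],"roll":0},{"travel":[0,0,0],"roll":0},{"travel":[0,0,0],"roll":0},{"travel":[0,0,-0.13],"roll":0},{"travel":[0,0,-0.18],"roll":0},{"travel":[-0.06,0.07,-0.18],"roll":0},{"travel":[-0.119,0.13,-0.18],"roll":0},{"travel":[-0.119,0.13,-0.18],"roll":0},{"travel":[-0.119,0.13,-0.18],"roll":0}]' 1
python3 - <<'E'
from h import *
P=np.load('P.npy')
c=vision.get_calibration('wrist');i=vision.get_image('wrist')
np.savez('w5.npz',**c);cv2.imwrite('pics/w5.png',cv2.resize(i[:,:,::-1],None,fx=1.25,fy=1.25))
for y in (-.007,-.021,-.053):
  for x in (.012,.028):print(x,y,(proj(c,W(P,x,y,.155))*1.25).round(0))
for h in([.4544,.2925,.156],[.4511,.2891,.156]):print((proj(c,h)*1.25).round(0)); togo([h[0],h[1],.135],np.degrees(P[2])+90)
E
```

```text
t: 10.8
position: [0.4556, 0.2919, 0.2725]
eef_rot: [-2.71, 1.589, -0.001]
wrist_force: [-0.4, 0.3, 0.1]
finger_gap: 0.0853
0.012 -0.007 [[439. 196.]]
0.028 -0.007 [[440. 158.]]
0.012 -0.021 [[471. 196.]]
0.028 -0.021 [[473. 158.]]
0.012 -0.053 [[545. 195.]]
0.028 -0.053 [[549. 158.]]
[[397. 287.]]
travel [-0.003  0.002  0.208] roll -0.0018 heading -60.79 pos [0.4558 0.2917 0.2724] rotz [ 0.001 -0.    -1.   ] gap 0.0853 F [ 0.2 -0.   1.2] t 10.85
[[400. 296.]]
travel [-0.     0.014  0.208] roll -0.0018 heading -60.79 pos [0.4558 0.2917 0.2724] rotz [ 0.001 -0.    -1.   ] gap 0.0853 F [ 0.2 -0.   1.2] t 10.85
```

View pics/w5.png

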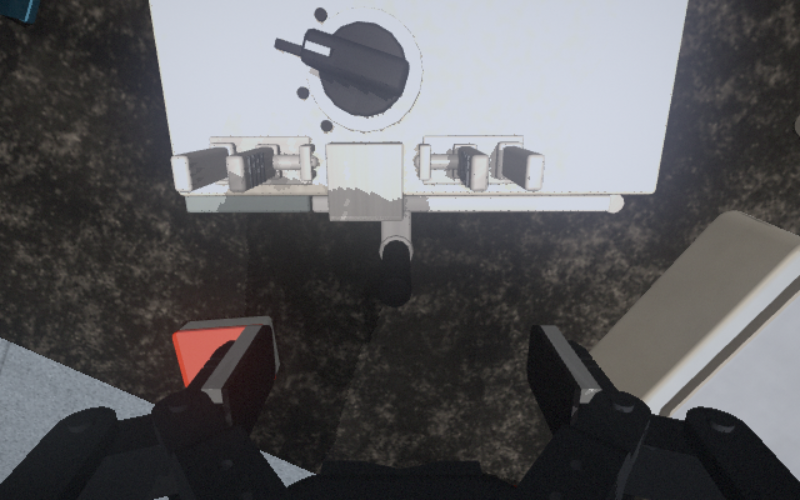

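Both catches are back: b's outer faces are at columns 469 and 543, as predicted for full travel. The handle top is at (398,289) and a round hinge cap at (615,203). Descend on the handle and grip.

```bash
python3 -m pendant '[{"travel":[-0.003,0.003,0.0],"roll":0},{"travel":[-0.003,0.003,0.1],"roll":0},{"travel":[-0.003,0.003,0.17],"roll":0},{"travel":[-0.003,0.003,0.208],"roll":0},{"travel":[-0.003,0.003,0.208],"roll":0}]' 0.2
python3 -m pendant '[{"travel":[0,0,0],"roll":0},{"travel":[0,0,0],"roll":0},{"travel":[0,0,0],"roll":0},{"travel":[0,0,0],"roll":0},{"travel":[0,0,0],"roll":0}]' -1
cat > swing.py <<'E'
from h import *
P=np.load('P.npy');c=dict(np.load('w5.npz'))
for z in(.094,.1,.104):
    H=ray(c,np.array([615,203])/1.25,z);print('hinge',H.round(4),np.linalg.norm(H[:2]-[.4544,.2925]))
s=read_state();R=Rn.from_rotvec(s['eef_rot']).as_matrix();g=s['position'][:2]
H=ray(c,np.array([615,203])/1.25,.1)[:2]
d=g-H;d*=.13/np.linalg.norm(d);H=g-d
print('H',H,'ang chamber',np.degrees(np.arctan2(d[1],d[0])-P[2]),'t',s['t'],s['finger_gap'])
for a in range(10,91,5):
    r=np.radians(a);v=np.array([[np.cos(r),-np.sin(r)],[np.sin(r),np.cos(r)]])@d+H-g
    print(a,(R.T@[v[0],v[1],0]/.4)[:2].round(3),'roll',round(-a/120,3),(g+v).round(3))
E
python3 swing.py
```

```text
t: 11.48
position: [0.4537, 0.2921, 0.1887]
eef_rot: [2.709, -1.589, -0.0]
wrist_force: [-1.2, 0.0, 0.2]
finger_gap: 0.0514
t: 12.1
position: [0.4533, 0.2939, 0.1901]
eef_rot: [-2.709, 1.586, 0.002]
wrist_force: [-5.3, 6.2, 9.1]
finger_gap: 0.0143
hinge [0.5388 0.1958 0.094 ] 0.12837064579713758
hinge [0.5384 0.199  0.1   ] 0.1257017257575279
hinge [0.5382 0.2012 0.104 ] 0.12393759389053363
H [0.54013807 0.19710566] ang chamber 102.48267950126251 t 12.1 0.014290194609211455
10 [0.017 0.054] roll -0.083 [0.438 0.277]
15 [0.029 0.08 ] roll -0.125 [0.431 0.268]
20 [0.043 0.104] roll -0.167 [0.425 0.258]
25 [0.06  0.127] roll -0.208 [0.421 0.248]
30 [0.078 0.149] roll -0.25 [0.417 0.237]
35 [0.098 0.169] roll -0.292 [0.414 0.227]
40 [0.12  0.187] roll -0.333 [0.411 0.215]
45 [0.143 0.204] roll -0.375 [0.41  0.204]
50 [0.168 0.218] roll -0.417 [0.41  0.193]
55 [0.193 0.23 ] roll -0.458 [0.411 0.181]
60 [0.22  0.239] roll -0.5 [0.413 0.17 ]
65 [0.247 0.247] roll -0.542 [0.416 0.159]
70 [0.275 0.251] roll -0.583 [0.42  0.149]
75 [0.304 0.254] roll -0.625 [0.424 0.138]
80 [0.332 0.254] roll -0.667 [0.43  0.128]
85 [0.36  0.251] roll -0.708 [0.436 0.119]
90 [0.388 0.246] roll -0.75 [0.443 0.11 ]
```

```bash
python3 -m pendant '[{"travel":[0.002,0.027,0],"roll":-0.042},{"travel":[0.013,0.054,0],"roll":-0.083},{"travel":[0.025,0.08,0],"roll":-0.125},{"travel":[0.039,0.104,0],"roll":-0.167},{"travel":[0.056,0.127,0],"roll":-0.208},{"travel":[0.074,0.149,0],"roll":-0.25},{"travel":[0.074,0.149,0],"roll":-0.25}]' -
python3 - <<'E'
from h import *
s=read_state();g=s['position'][:2];R=Rn.from_rotvec(s['eef_rot']).as_matrix()
np.set_printoptions(suppress=True)
for H in ([.5401,.1971],[.5388,.1958]):
  H=np.array(H);d=g-H;print('r',np.linalg.norm(d),'ang',np.degrees(np.arctan2(d[1],d[0])), 'F along radial',s['wrist_force'][:2]@d/.13)
  for a in (5,10,15,20,25,30,35,40,45,50):
    r=np.radians(a);v=np.array([[np.cos(r),-np.sin(r)],[np.sin(r),np.cos(r)]])@d+H-g
    print(a,(R.T@[v[0],v[1],0]/.4)[:2].round(3),'roll',round(-a/120,3))
E
```

```text
t: 12.98
position: [0.4155, 0.2378, 0.1901]
eef_rot: [-3.028, 0.83, 0.001]
wrist_force: [-6.9, 5.0, 9.2]
finger_gap: 0.0146
r 0.1310624940742095 ang 161.91802350340348 F along radial 8.134375905561004
5 [0.007 0.028] roll -0.042
10 [0.017 0.054] roll -0.083
15 [0.029 0.08 ] roll -0.125
20 [0.044 0.105] roll -0.167
25 [0.06  0.128] roll -0.208
30 [0.079 0.15 ] roll -0.25
35 [0.099 0.171] roll -0.292
40 [0.121 0.189] roll -0.333
45 [0.144 0.205] roll -0.375
50 [0.169 0.219] roll -0.417
r 0.1302405042292177 ang 161.19684410801148 F along radial 8.115301340576455
5 [0.007 0.028] roll -0.042
10 [0.016 0.054] roll -0.083
15 [0.028 0.08 ] roll -0.125
20 [0.042 0.105] roll -0.167
25 [0.058 0.128] roll -0.208
30 [0.076 0.15 ] roll -0.25
35 [0.096 0.171] roll -0.292
40 [0.118 0.189] roll -0.333
45 [0.141 0.206] roll -0.375
50 [0.165 0.22 ] roll -0.417
```

```bash
python3 -m pendant '[{"travel":[0.007,0.028,0],"roll":-0.042},{"travel":[0.017,0.054,0],"roll":-0.083},{"travel":[0.029,0.08,0],"roll":-0.125},{"travel":[0.044,0.105,0],"roll":-0.167},{"travel":[0.06,0.128,0],"roll":-0.208},{"travel":[0.079,0.15,0],"roll":-0.25},{"travel":[0.099,0.171,0],"roll":-0.292},{"travel":[0.121,0.189,0],"roll":-0.333},{"travel":[0.144,0.205,0],"roll":-0.375},{"travel":[0.169,0.219,0],"roll":-0.417},{"travel":[0.169,0.219,0],"roll":-0.417},{"travel":[0.169,0.219,0],"roll":-0.417}]' -
python3 - <<'E'
from h import *
s=read_state();g=s['position'][:2]
for H in ([.5401,.1971],[.5388,.1958]):
  d=g-H;print('r',np.linalg.norm(d),'ang',np.degrees(np.arctan2(d[1],d[0]))%360-131.9, s['wrist_force'],s['finger_gap'])
c=vision.get_calibration('wrist');i=vision.get_image('wrist');t=vision.get_image('top');sc=vision.get_image('scene')
o=np.vstack([np.hstack([cv2.resize(i,None,fx=.6,fy=.6),cv2.resize(sc,None,fx=.6,fy=.6)]),cv2.resize(t[110:350,200:456],(768,720))[:360]])
cv2.imwrite('pics/f1.png',o[:,:,::-1])
E
```

```text
t: 14.48
position: [0.4284, 0.1273, 0.1899]
eef_rot: [-3.097, -0.526, 0.003]
wrist_force: [-14.7, -1.6, 22.0]
finger_gap: 0.0143
r 0.1317356916005632 ang 80.08212578757286 [-14.73933451  -1.61391622  21.99319633] 0.014334857894911396
r 0.12994512303523173 ang 79.89952771234613 [-14.73933451  -1.61391622  21.99319633] 0.014334857894911396
```

View pics/f1.png

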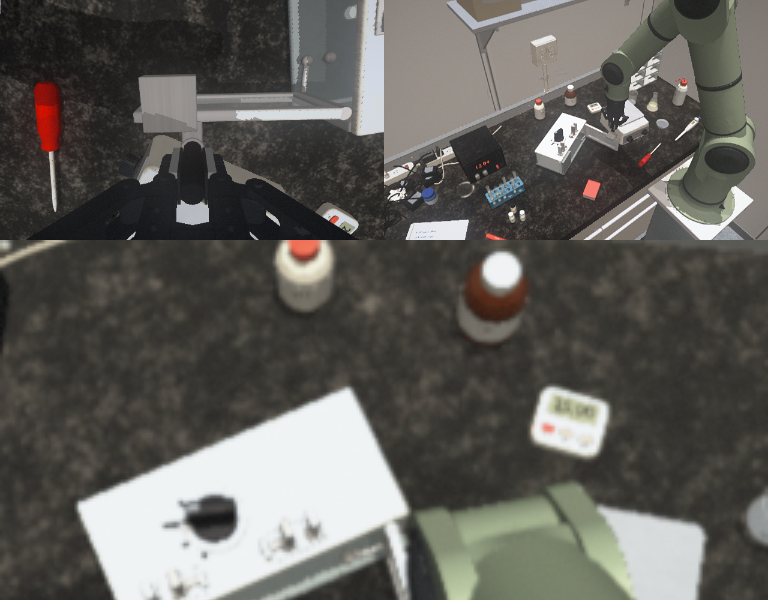

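The gate is wide open at about 80°, measured from the TCP. The amber bottle, timer and red box are where they were, and the selector still points at the bar. I'll ease the vertical load slightly and check that the hold is steady.

```bash
python3 -m pendant '[{"travel":[0,0,-0.003],"roll":0},{"travel":[0,0,-0.003],"roll":0},{"travel":[0,0,-0.003],"roll":0},{"travel":[0,0,-0.003],"roll":0},{"travel":[0,0,-0.003],"roll":0},{"travel":[0,0,-0.003],"roll":0},{"travel":[0,0,-0.003],"roll":0},{"travel":[0,0,-0.003],"roll":0}]' -
python3 - <<'E'
from h import *
a=cv2.imread('pics/top0.png');b=vision.get_image('top')[:,:,::-1]
for n,(x0,x1,y0,y1) in dict(box=(240,282,282,318),timer=(374,406,156,186),amber=(350,382,108,148)).items():
    A=a[y0:y1,x0:x1];B=b[y0-6:y1+6,x0-6:x1+6];m=cv2.matchTemplate(np.ascontiguousarray(B),A,cv2.TM_CCOEFF_NORMED);print(n,cv2.minMaxLoc(m)[1::2],'(6,6)=unmoved')
print(read_state()['joint_vel'].round(3))
E
```

```text
t: 15.62
position: [0.4281, 0.1278, 0.1903]
eef_rot: [3.097, 0.527, -0.004]
wrist_force: [-7.2, 3.1, -6.6]
finger_gap: 0.0145
box (0.9996064305305481, (6, 6)) (6,6)=unmoved
timer (0.9998732805252075, (6, 6)) (6,6)=unmoved
amber (0.9995447397232056, (6, 6)) (6,6)=unmoved
[-0.001 -0.    -0.002 -0.001  0.    -0.    -0.001]
```

Forces are small, the hold is steady and nothing else has moved, so I'm handing in.

```bash
python3 -c "
from bench import manip;print(manip.finish_job())"
```

```text
the job is handed in; nothing more can be done
None
```

The chamber is open, and I handed the job in at about 16 s of the 58 s allowed. I turned the selector from its second stop to the raised bar, squeezed catch a and then catch b fully back, and swung the gate past its detent. The gripper is still closed on the handle.

**Last checks:**
- **Gate:** about 80° open, worked out from the gripper's position, good to a degree or two. The arm was still, with 7 N or less on each force axis.
- **Selector:** its line was in line with the raised bar after the turn, and it still pointed there in the last picture.
- **Catches:** the tabs in the wrist pictures matched full travel. The finger gap read 29 mm on both, about 3 mm under the expected 32 mm. It also read 1 to 2 mm low on the selector bar and the handle, so I put this down to the gripper giving slightly.
- **Loose items:** the ferrule box, timer and amber bottle matched their starting positions to within a pixel in the top view.

Right after the swing the wrist showed 22 N upward and 15 N sideways. I raised the tool by about 1 mm and it eased. No check failed.

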